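# Sweep the loose clock parts off the bench board into the tray

## Task

Clear the watchmaker's green board: with your fingertips, gently sweep the three loose brass parts (the big gear wheel, the small gear wheel and the plain collar) across the board and over its edge, so that all three drop into the open metal tray that stands against one side of it. Only push the parts along: do not pinch them, press down on them or lift them. Leave the watch, the oil bottle and the loupe where they are.

Things in the scene. Friction and masses are not known exactly. Their poses are not given: they have to be found in the camera images.
- board: Fixed raised bench board (a solid block) with a green top, 320 mm along its x, 220 mm along its y, 45 mm thick, no rim. Origin: centre of its underside, at bench height, z up; its top is 45 mm above the origin. The tray stands against one of its two long edges (local y = +110 mm or -110 mm) and the closed case against the other.
- tray: Fixed open-topped aluminium tray, empty, 200 mm along its x, 100 mm along its y, 45 mm high (rim level with the board's top), walls and floor 3 mm. Origin: centre of its underside. Its x is parallel to the board's x; one long wall stands 1 mm from the board's edge, so its centre is 161 mm from the board's centre line, at the +y or the -y side, and up to 25 mm along the board's x from the middle.
- case: Fixed closed wooden case of the same outer size as the tray (200 x 100 x 45 mm), against the other long edge of the board: nothing belongs on it. Origin: centre of its underside.
- big_gear: Loose brass gear wheel lying flat on the board, diameter 38 mm, 7 mm thick, with a central hub 11 mm wide rising 5 mm higher; about 50 g. Origin: centre of its underside, z up.
- small_gear: Loose brass gear wheel lying flat on the board, diameter 29 mm, 7 mm thick, with a central hub 9 mm wide rising 5 mm higher; about 30 g. Origin: centre of its underside, z up.
- collar: Loose plain brass collar (ring) lying flat on the board, outer diameter 25 mm, bore 12 mm, 10 mm high; about 30 g. Origin: centre of its underside, z up.
- watch: Round steel watch case with a white dial, lying on the board near one of its short ends, diameter 40 mm, 9 mm high, about 90 g. To be left alone. Origin: centre of its underside.
- bottle: Small amber oil bottle standing on the board near the other short end, diameter 32 mm, 45 mm high, about 50 g. To be left alone. Origin: centre of its underside.
- loupe: Black watchmaker's eyeglass (loupe) standing on the bench beyond the tray or case at the board's -y side, 15 to 35 mm clear of it, wide end down, diameter 38 mm, 30 mm high, about 40 g. To be left alone. Origin: centre of its underside.

How it is judged:
At the end, for the whole second after the job is handed in: All three brass parts rest in the tray, off the board: centre within 99 mm (along) and 49 mm (across) of the tray's centre, underside's centre below 40 mm above the bench. Watch, bottle and loupe stand upright within 15 mm of their starts (x of big_gear in the frame of tray between -0.099 and 0.099 m and y of big_gear in the frame of tray between -0.049 and 0.049 m and z of each of big_gear, small_gear, collar in the frame of tray below 0.04 m and contact force between each of big_gear, small_gear, collar and board below 0.05 N and linear speed of each of big_gear, small_gear, collar below 0.02 m/s and x of small_gear in the frame of tray between -0.099 and 0.099 m and y of small_gear in the frame of tray between -0.049 and 0.049 m and x of collar in the frame of tray between -0.099 and 0.099 m and y of collar in the frame of tray between -0.049 and 0.049 m and distance of each of watch, bottle, loupe from where it was at the start of the episode below 0.015 m and angle between each of watch, bottle, loupe's own z axis and vertical below 0.2 rad); the robot touches nothing.
It fails at once if a brass part is lifted: its underside rises more than 15 mm above the board's top (height (world z) of any of big_gear, small_gear, collar above 0.06 m).
It fails at once if a brass part is pinched or pressed: the fingers bear on it with more than 15 N (contact force between the fingers and big_gear above 15 N or contact force between the fingers and small_gear above 15 N or contact force between the fingers and collar above 15 N).
It fails at once if the watch is shifted by more than 15 mm or tipped (distance of watch from where it was at the start of the episode above 0.015 m or angle between watch's own z axis and vertical above 0.3 rad).
It fails at once if the bottle is shifted by more than 15 mm or tipped (distance of bottle from where it was at the start of the episode above 0.015 m or angle between bottle's own z axis and vertical above 0.3 rad).
It fails at once if the loupe is shifted by more than 15 mm or tipped (distance of loupe from where it was at the start of the episode above 0.015 m or angle between loupe's own z axis and vertical above 0.3 rad).
It also fails if it takes over 64 s, if anything falls off the work surface, if the arm or the gripper's body presses on something with over 40 N, if the wrist force passes 120 N, or if a joint passes its speed limit or range.

## Robot

A 6-joint arm with a two-finger parallel gripper is mounted at the origin on the work surface. World frame = base frame: x ahead of the robot, y to its left, z up, the work surface at z = 0. Lengths are in m, angles in rad, forces in N, time in s.
With the tool pointing down it reaches from about 0.375 to 0.9 m from the base axis. Payload 3.1 kg.
Tool frame: the origin (TCP) lies between the finger pads; the fingertips stand 17 mm ahead of it and the grasp point (between the pads) lies 2 mm behind it; z points along the fingers, y is the line along which they close (so a half turn about z gives the same grasp; the last joint's range is limited). The gripper opens to 85 mm and grips with 20 to 120 N. Pads are 22 mm wide; open, the fingers measure 114 mm over their backs; the gripper's body (76 mm by 85 mm) begins 54 mm behind the grasp point. The pads swing forward as they close: fully open they stand 13 mm farther back than shut.
Start: joints at [-1.296, 0.527, 1.433, -0, 1.181, -0.178], TCP at [0.273, -0.562, 0.248] pointing down, gripper open.
Joint ranges: [-3.08, 3.08], [-0.75, 2.2], [0.22, 2.44], [-1.43, 4.57], [0, 2.65], [-2.85, 2.85]. Speed limits (rad/s): [2.79, 2.79, 3.14, 3.14, 3.14, 3.14].

## Interface

Orientations are given as a unit quaternion [x, y, z, w].
In Python, from station import sense, vision, order gives the robot as it stands.
- The arm moves only by the shell command python3 -m crank 'ROWS' [OPENING] [FORCE]. ROWS is JSON, a list of rows, each an object with "dp": the shift along the world's x, y, z in units of 30 mm (1.0 is 30 mm), a list of three; "angular": the turn, a rotation vector about the world's x, y, z in degrees, a list of three. In form: [{"dp": [dx, dy, dz], "angular": [ax, ay, az]}, ...]. A call has 1 to 20 rows; each row shifts and turns the commanded pose from where the row before left it; what a row does not reach is not made up. A row lasts 1/10 s, in which the tool goes at most 50 mm and 8.59 degrees, less where a joint would pass 70% of its speed; a pose out of reach is approached as far as the arm can. A call is refused whole if a number of a shift passes 1 or a number of a turn 8.59, either way. A call with a gripper value outside its range is refused whole. OPENING is the closure, from 0 (fully open) to 1 (shut), set as the call begins (- or left out, the last holds). The fingers move at their own pace and stop on an object; FORCE is the grip in N (left out, the last holds). Time passes only in rows, so rows that do not move let the fingers close. It gives the time, the measured TCP pose, the force, the opening and the grip force at its end, in the units of the state.
- sense(): the state, without advancing time (a new reading comes with each control period).
- vision.snapshot(name): name is "side" or "top"; returns a dict with "image" (480x640x3 uint8, blue, green, red), "range_z" (480x640 float32, m along the optical axis (not along the pixel's ray), 0 where there is no reading), "mtx" (3x3 intrinsics, pixels), "dist" ([k1, k2, p1, p2, k3] as OpenCV has them; the pictures are not rectified), "pose" (4x4, takes a point from camera to world coordinates). Camera axes: x right, y down, z forward; pixel columns grow to the right and rows downward; lengths in m; the calibration is good to about 2 mm. A picture is of the moment at which its call begins.
- order.sign_off(): hands the job in; it is judged then, once.
The state is a dict: "t": time; "q": joint angles; "qd": joint speeds; "tau": joint torques, N m; "tcp_pos": TCP position; "tool_rot": TCP orientation; "force": force on the tool from outside, world axes, zero at the start; "ft_torque": the same for the moment, N m; "finger_gap": opening from 0.0 (shut) to 1.0 (fully open); "gripper_force": force on a finger pad.
Only numpy, scipy, OpenCV 4.12 (cv2) and the standard library are available. Lean on these libraries where they do the work, as an engineer would, in place of code of your own. Each camera call takes 0.05 s, during which the arm holds its last target. There are 200 camera calls.

## Working session

There is one attempt and no reset: what is moved stays moved. The work goes in short steps, Python scripts to look and compute and a shell command to move; the robot and the scene stay as the last step left them, time stands still between calls to the robot, and variables do not carry over. Pictures are saved under pics/ and viewed, at most 10 in all, crops included, and the job is handed in when it is done.

```bash
mkdir -p pics
python3 - <<'E'
from station import sense, vision
import cv2
s=sense();print(s)
for n in("top","side"):
    d=vision.snapshot(n);cv2.imwrite(f"pics/{n}1.png",d["image"]);print(n,d["pose"].round(3).tolist(),d["mtx"].tolist(),d["dist"])
E
```

```text
{'t': 0.0, 'q': array([-1.29650050e+00,  5.28464822e-01,  1.43387999e+00,  1.42565263e-05,
        1.18139403e+00, -1.78553107e-01]), 'qd': array([ 8.30594034e-05,  8.29924595e-05, -4.30785107e-04, -5.60828381e-04,
       -9.50829474e-04,  1.17934634e-03]), 'tau': array([-1.45898048e-03, -4.42353773e+01, -1.78025830e+01, -3.48406738e-04,
        8.46316572e-03, -2.16187878e-06]), 'tcp_pos': array([ 0.27327246, -0.56135149,  0.2473415 ]), 'tool_rot': array([ 9.74475358e-01,  2.24491926e-01, -4.47666950e-05, -1.07218003e-03]), 'force': array([-0.00804649,  0.44919471,  0.07519172]), 'ft_torque': array([ 0.04630516, -0.02003712, -0.01834671]), 'gripper_force': 0.0, 'finger_gap': 0.9961175939685193}
top [[-0.154, -0.964, 0.216, 0.41], [-0.988, 0.149, -0.037, -0.014], [0.003, -0.219, -0.976, 0.721], [0.0, 0.0, 0.0, 1.0]] [[457.3182045311984, 0.0, 321.8209997380751], [0.0, 457.3182045311984, 239.51758147681772], [0.0, 0.0, 1.0]] [-0.03379658  0.          0.          0.          0.        ]
side [[-0.867, -0.363, 0.342, 0.346], [-0.498, 0.652, -0.571, 0.347], [-0.015, -0.666, -0.746, 0.553], [0.0, 0.0, 0.0, 1.0]] [[480.83823305966405, 0.0, 317.93716200898905], [0.0, 480.83823305966405, 237.03068794025674], [0.0, 0.0, 1.0]] [-0.10195845  0.          0.          0.          0.        ]
```

View pics/top1.png

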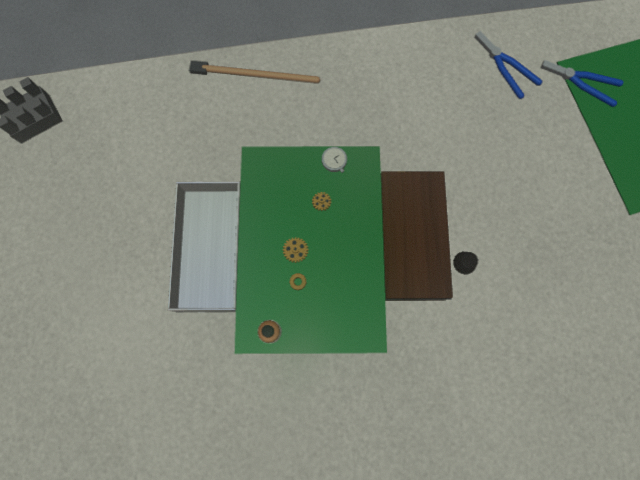

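View pics/side1.png

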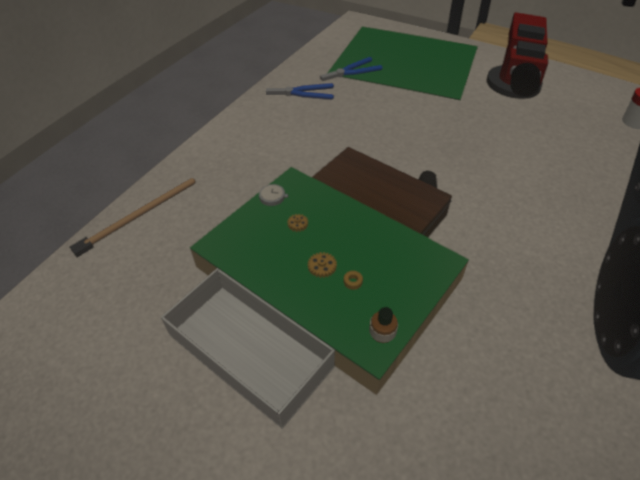

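The top view shows the tray at left, px (170–238, 183–310). The watch is at (334,159), small gear (321,201), big gear (295,249), collar (298,282), bottle (268,331) and loupe (465,262). The side view shows the same layout. Next I'll convert these pixels to world positions.

```bash
cat > h.py <<'E'
import cv2,numpy as np
from station import vision,sense
def w(d,pts,z):
    u=cv2.undistortPoints(np.array(pts,float).reshape(-1,1,2),d["mtx"],d["dist"]).reshape(-1,2)
    r=np.c_[u,np.ones(len(u))]@d["pose"][:3,:3].T; o=d["pose"][:3,3]
    return (o+r*((np.broadcast_to(z,len(u))-o[2])/r[:,2])[:,None])[:,:2]
E
python3 - <<'E'
from h import *
d=vision.snapshot("top")
c=w(d,[(242,147),(380,147),(386,352),(235,353)],.045)
print("corners",c.round(4).tolist())
x=(c[0]+c[1]-c[2]-c[3]); yaw=np.arctan2(x[1],x[0]); ctr=c.mean(0); print(ctr,yaw,np.linalg.norm(x)/2)
R=np.array([[np.cos(yaw),-np.sin(yaw)],[np.sin(yaw),np.cos(yaw)]])
n=["watch","small","big","collar","bottle","loupe","tray1","tray2","tray3","tray4"]
p=w(d,[(334,159),(321,201),(295,249),(298,282),(268,331),(465,262),(178,183),(240,183),(236,310),(170,310)],[.054,.052,.052,.055,.09,.03]+[.045]*4)
for a,b in zip(n,p): print(a,b.round(4),((b-ctr)@R).round(4))
s=sense()
from scipy.spatial.transform import Rotation as Q
print(Q.from_quat(s["tool_rot"]).as_matrix().round(3).tolist())
E
```

```text
corners [[0.728, 0.0622], [0.6945, -0.1546], [0.3816, -0.1057], [0.4135, 0.1091]]
[ 0.55439168 -0.02226419] -0.15143313609954548 0.31731953902304444
watch [ 0.6818 -0.0782] [ 0.1343 -0.036 ]
small [ 0.6179 -0.0478] [ 0.0666 -0.0156]
big [0.5499 0.002 ] [-0.0081  0.0233]
collar [0.4999 0.0046] [-0.0579  0.0183]
bottle [0.4354 0.0533] [-0.1291  0.0567]
loupe [ 0.4943 -0.2527] [-0.0247 -0.2368]
tray1 [0.6834 0.1681] [0.0988 0.2076]
tray2 [0.6684 0.0722] [0.0985 0.1106]
tray3 [0.4743 0.1006] [-0.0977  0.1093]
tray4 [0.489  0.1966] [-0.0977  0.2065]
[[0.899, 0.438, -0.0], [0.438, -0.899, 0.002], [0.0, -0.002, -1.0]]
```

```bash
python3 -m crank '[{"dp":[0.704,0.979,0],"angular":[0,0,3.46]},{"dp":[0.704,0.979,0],"angular":[0,0,3.46]},{"dp":[0.704,0.979,0],"angular":[0,0,3.46]},{"dp":[0.704,0.979,0],"angular":[0,0,3.46]},{"dp":[0.704,0.979,0],"angular":[0,0,3.46]},{"dp":[0.704,0.979,0],"angular":[0,0,3.46]},{"dp":[0.704,0.979,0],"angular":[0,0,3.46]},{"dp":[0.704,0.979,0],"angular":[0,0,3.46]},{"dp":[0.704,0.979,0],"angular":[0,0,3.46]},{"dp":[0.704,0.979,0],"angular":[0,0,3.46]},{"dp":[0.704,0.979,0],"angular":[0,0,3.46]},{"dp":[0.704,0.979,0],"angular":[0,0,3.46]},{"dp":[0.704,0.979,0],"angular":[0,0,3.46]},{"dp":[0.704,0.979,0],"angular":[0,0,3.46]},{"dp":[0.704,0.979,0],"angular":[0,0,3.46]},{"dp":[0.704,0.979,0],"angular":[0,0,3.46]},{"dp":[0,0,0],"angular":[0,0,0]},{"dp":[0,0,0],"angular":[0,0,0]}]' 0.83
python3 - <<'E'
from h import *
from scipy.spatial.transform import Rotation as Q
s=sense();m=Q.from_quat(s["tool_rot"]).as_matrix();print(m.round(3).tolist(),np.degrees(np.arctan2(m[1,1],m[0,1])))
d=vision.snapshot("side");cv2.imwrite("pics/s2.png",d["image"][100:440,120:520])
E
```

```text
t: 1.95
tcp_pos: [0.6112, -0.0913, 0.2478]
tool_rot: [0.758, 0.652, -0.001, -0.0]
force: [-1.2, 0.2, 0.1]
finger_gap: 0.171
gripper_force: 0.0
[[0.15, 0.989, -0.001], [0.989, -0.15, -0.0], [-0.0, -0.001, -1.0]] -8.60411321433183
```

View pics/s2.png

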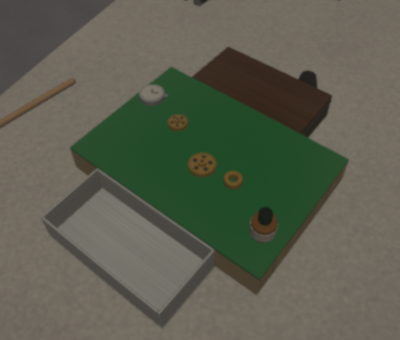

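The side crop shows the parts unmoved: small gear at crop px (178,122), big gear (202,164), collar (233,180). The fingertips are just entering at the top, near (200,0). Next I'll descend behind the small gear.

```bash
python3 -m crank '[{"dp":[0,0,-0.9],"angular":[0,0,0]},{"dp":[0,0,-0.9],"angular":[0,0,0]},{"dp":[0,0,-0.9],"angular":[0,0,0]},{"dp":[0,0,-0.9],"angular":[0,0,0]},{"dp":[0,0,-0.9],"angular":[0,0,0]},{"dp":[0,0,-0.9],"angular":[0,0,0]},{"dp":[0,0,-0.4],"angular":[0,0,0]},{"dp":[0,0,-0.25],"angular":[0,0,0]},{"dp":[0,0,0],"angular":[0,0,0]},{"dp":[0,0,0],"angular":[0,0,0]}]'
python3 - <<'E'
from h import *
d=vision.snapshot("side");cv2.imwrite("pics/s3.png",cv2.resize(d["image"][130:380,160:480],(800,600)))
p=w(d,[(298,222),(322,264),(353,280),(384,316),(272,194)],[.052,.052,.055,.09,.054])
print(p.round(4).tolist())
E
```

```text
t: 3.0
tcp_pos: [0.612, -0.0926, 0.0678]
tool_rot: [0.759, 0.651, 0.0, 0.001]
force: [0.3, -0.4, 0.9]
finger_gap: 0.173
gripper_force: 0.0
[[0.6152, -0.0483], [0.547, 0.0019], [0.4981, 0.0074], [0.4337, 0.0592], [0.6794, -0.0776]]
```

View pics/s3.png

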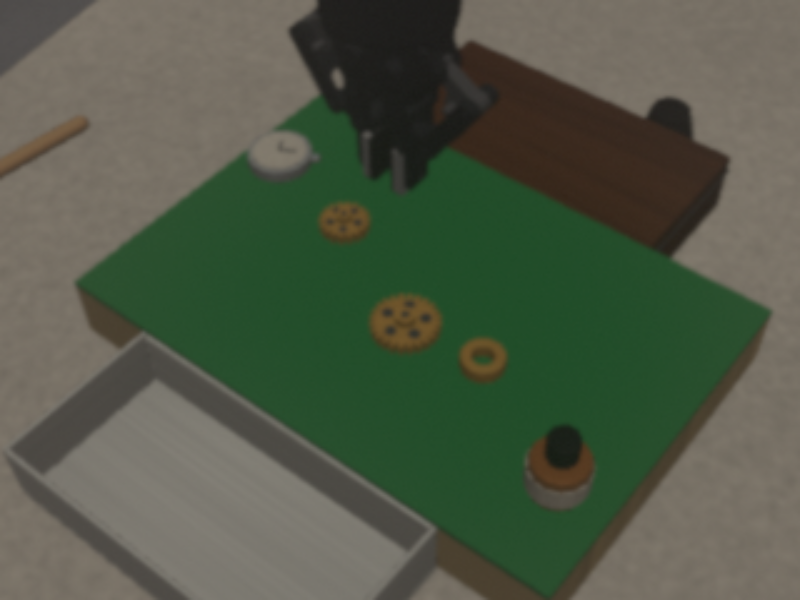

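The fingers stand behind the small gear at px (390,180) and are aligned with it at (344,222). I'll lower a little and sweep.

```bash
python3 -m crank '[{"dp":[0,0,-0.12],"angular":[0,0,0]},{"dp":[0.03,0.2,0],"angular":[0,0,0]},{"dp":[0.03,0.2,0],"angular":[0,0,0]},{"dp":[0.03,0.2,0],"angular":[0,0,0]},{"dp":[0.03,0.2,0],"angular":[0,0,0]},{"dp":[0.03,0.2,0],"angular":[0,0,0]},{"dp":[0.03,0.2,0],"angular":[0,0,0]},{"dp":[0.03,0.2,0],"angular":[0,0,0]},{"dp":[0.03,0.2,0],"angular":[0,0,0]},{"dp":[0.03,0.2,0],"angular":[0,0,0]},{"dp":[0.03,0.2,0],"angular":[0,0,0]},{"dp":[0.03,0.2,0],"angular":[0,0,0]},{"dp":[0.03,0.2,0],"angular":[0,0,0]},{"dp":[0.03,0.2,0],"angular":[0,0,0]},{"dp":[0.03,0.2,0],"angular":[0,0,0]}]'
python3 - <<'E'
from h import *
d=vision.snapshot("side");cv2.imwrite("pics/s4.png",cv2.resize(d["image"][130:380,160:480],(800,600)))
E
```

```text
t: 4.55
tcp_pos: [0.624, -0.0076, 0.0632]
tool_rot: [0.759, 0.651, -0.0, -0.0]
force: [-0.6, -0.1, -0.9]
finger_gap: 0.176
gripper_force: 0.2
```

View pics/s4.png

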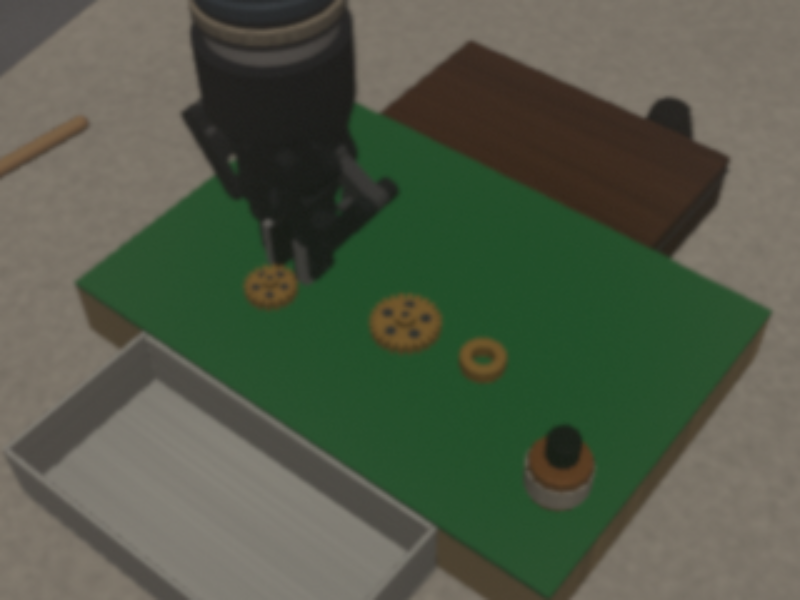

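The small gear at px (271,286) rides against both fingers. I'll push on over the edge, steering slightly toward the tray's middle.

```bash
python3 -m crank '[{"dp":[0.01,0.2,0],"angular":[0,0,0]},{"dp":[0.01,0.2,0],"angular":[0,0,0]},{"dp":[0.01,0.2,0],"angular":[0,0,0]},{"dp":[0.01,0.2,0],"angular":[0,0,0]},{"dp":[0.01,0.2,0],"angular":[0,0,0]},{"dp":[0.01,0.2,0],"angular":[0,0,0]},{"dp":[0.01,0.2,0],"angular":[0,0,0]},{"dp":[0.01,0.2,0],"angular":[0,0,0]},{"dp":[0.01,0.2,0],"angular":[0,0,0]},{"dp":[0.01,0.2,0],"angular":[0,0,0]},{"dp":[0.01,0.2,0],"angular":[0,0,0]},{"dp":[0.01,0.2,0],"angular":[0,0,0]},{"dp":[0.01,0.2,0],"angular":[0,0,0]},{"dp":[0.01,0.2,0],"angular":[0,0,0]},{"dp":[0.01,0.2,0],"angular":[0,0,0]},{"dp":[0.01,0.2,0],"angular":[0,0,0]},{"dp":[0.01,0.2,0],"angular":[0,0,0]},{"dp":[0,0,0.5],"angular":[0,0,0]},{"dp":[0,0,1],"angular":[0,0,0]},{"dp":[0,0,0.5],"angular":[0,0,0]}]'
python3 - <<'E'
from h import *
d=vision.snapshot("top");cv2.imwrite("pics/t5.png",cv2.resize(d["image"][130:370,150:470],(800,600)))
E
```

```text
t: 6.6
tcp_pos: [0.6305, 0.0939, 0.1262]
tool_rot: [0.759, 0.652, 0.002, 0.001]
force: [0.4, -1.4, 0.6]
finger_gap: 0.172
gripper_force: 0.0
```

View pics/t5.png

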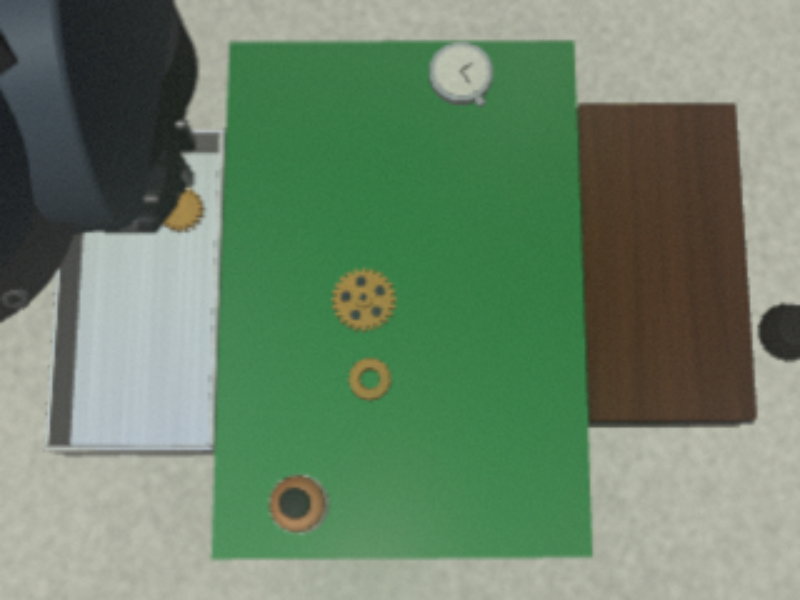

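The small gear lies in the tray at px (183,210). The big gear at (364,299) and the collar at (370,379) have not moved. Next is the big gear.

```bash
python3 -m crank '[{"dp":[-0.5,-0.8,0],"angular":[0,0,0]},{"dp":[-0.5,-0.8,0],"angular":[0,0,0]},{"dp":[-0.5,-0.8,0],"angular":[0,0,0]},{"dp":[-0.5,-0.8,0],"angular":[0,0,0]},{"dp":[-0.5,-0.8,0],"angular":[0,0,0]},{"dp":[-0.5,-0.8,0],"angular":[0,0,0]},{"dp":[0,0,0],"angular":[0,0,0]},{"dp":[0,0,-0.8],"angular":[0,0,0]},{"dp":[0,0,-0.8],"angular":[0,0,0]},{"dp":[0,0,-0.47],"angular":[0,0,0]},{"dp":[0,0,0],"angular":[0,0,0]},{"dp":[0.03,0.2,0],"angular":[0,0,0]},{"dp":[0.03,0.2,0],"angular":[0,0,0]},{"dp":[0.03,0.2,0],"angular":[0,0,0]},{"dp":[0.03,0.2,0],"angular":[0,0,0]},{"dp":[0.03,0.2,0],"angular":[0,0,0]},{"dp":[0.03,0.2,0],"angular":[0,0,0]},{"dp":[0.03,0.2,0],"angular":[0,0,0]},{"dp":[0.03,0.2,0],"angular":[0,0,0]},{"dp":[0.03,0.2,0],"angular":[0,0,0]}]'
python3 - <<'E'
from h import *
d=vision.snapshot("side");cv2.imwrite("pics/s6.png",cv2.resize(d["image"][130:380,160:480],(800,600)))
E
```

```text
t: 8.65
tcp_pos: [0.549, 0.0034, 0.0623]
tool_rot: [0.758, 0.652, 0.001, 0.002]
force: [-1.6, -3.8, 6.6]
finger_gap: 0.172
gripper_force: 3.3
```

View pics/s6.png

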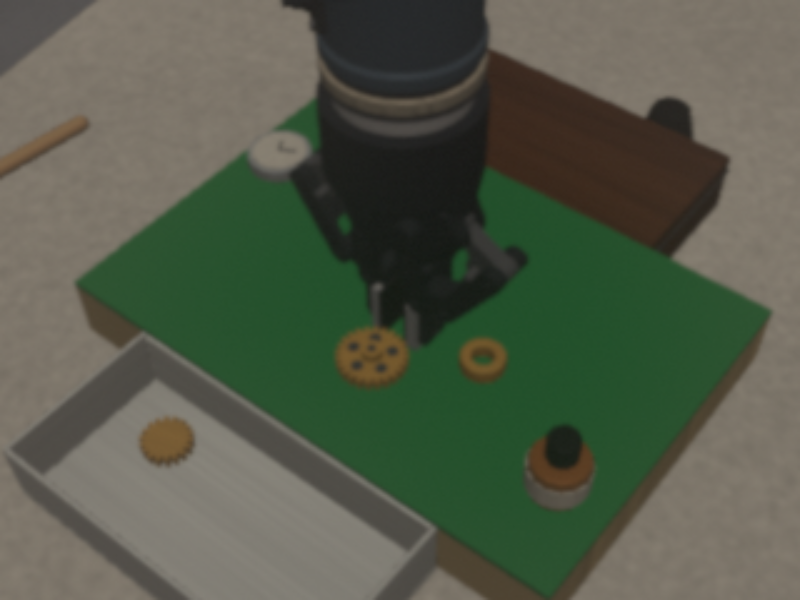

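The big gear at px (372,356) is against the fingers, and the collar is clear. The upward force suggests the tips are grazing the board, so I'll raise 1.5 mm and push on.

```bash
python3 -m crank '[{"dp":[0,0,0.05],"angular":[0,0,0]},{"dp":[0.03,0.2,0],"angular":[0,0,0]},{"dp":[0.03,0.2,0],"angular":[0,0,0]},{"dp":[0.03,0.2,0],"angular":[0,0,0]},{"dp":[0.03,0.2,0],"angular":[0,0,0]},{"dp":[0.03,0.2,0],"angular":[0,0,0]},{"dp":[0.03,0.2,0],"angular":[0,0,0]},{"dp":[0.03,0.2,0],"angular":[0,0,0]},{"dp":[0.03,0.2,0],"angular":[0,0,0]},{"dp":[0.03,0.2,0],"angular":[0,0,0]},{"dp":[0.03,0.2,0],"angular":[0,0,0]},{"dp":[0.03,0.2,0],"angular":[0,0,0]},{"dp":[0.03,0.2,0],"angular":[0,0,0]},{"dp":[0.03,0.2,0],"angular":[0,0,0]},{"dp":[0.03,0.2,0],"angular":[0,0,0]},{"dp":[0.03,0.2,0],"angular":[0,0,0]},{"dp":[0.03,0.2,0],"angular":[0,0,0]},{"dp":[0.03,0.2,0],"angular":[0,0,0]},{"dp":[0,0,0.6],"angular":[0,0,0]},{"dp":[0,0,1],"angular":[0,0,0]}]'
python3 - <<'E'
from h import *
d=vision.snapshot("top");cv2.imwrite("pics/t7.png",cv2.resize(d["image"][130:370,150:470],(800,600)))
E
```

```text
t: 10.7
tcp_pos: [0.5609, 0.1064, 0.1093]
tool_rot: [0.759, 0.652, -0.002, -0.002]
force: [0.4, -0.2, 0.8]
finger_gap: 0.166
gripper_force: 0.0
```

View pics/t7.png

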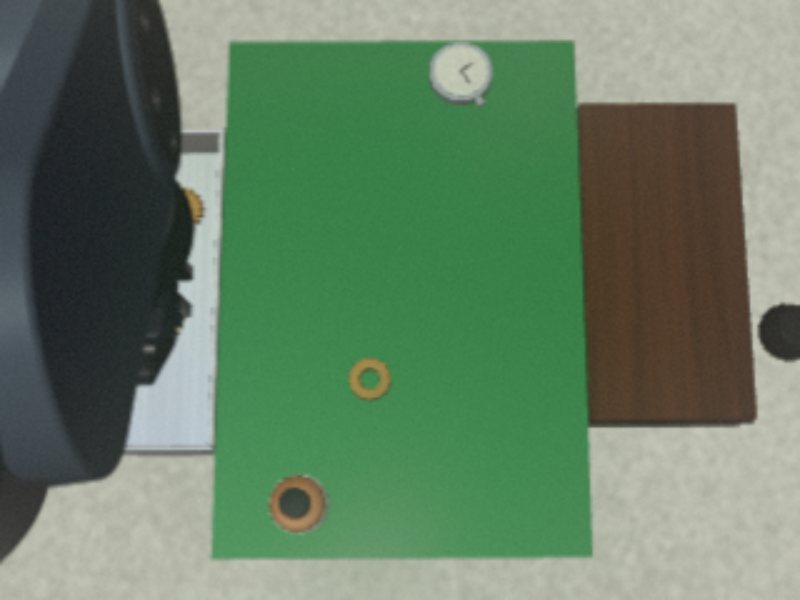

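The big gear has left the board and is in the tray under the gripper. The watch (461,72), bottle (297,503) and collar (370,379) are unmoved. For the collar I'll start with a 20° diagonal, to stay clear of the bottle.

```bash
python3 -m crank '[{"dp":[0,0,0.5],"angular":[0,0,0]},{"dp":[-0.533,-0.893,0],"angular":[0,0,-4]},{"dp":[-0.533,-0.893,0],"angular":[0,0,-4]},{"dp":[-0.533,-0.893,0],"angular":[0,0,-4]},{"dp":[-0.533,-0.893,0],"angular":[0,0,-4]},{"dp":[-0.533,-0.893,0],"angular":[0,0,-4]},{"dp":[0,0,0],"angular":[0,0,0]},{"dp":[0,0,-0.8],"angular":[0,0,0]},{"dp":[0,0,-0.8],"angular":[0,0,0]},{"dp":[0,0,-0.5],"angular":[0,0,0]},{"dp":[0,0,0],"angular":[0,0,0]},{"dp":[0.096,0.175,0],"angular":[0,0,0]},{"dp":[0.096,0.175,0],"angular":[0,0,0]},{"dp":[0.096,0.175,0],"angular":[0,0,0]},{"dp":[0.096,0.175,0],"angular":[0,0,0]},{"dp":[0.096,0.175,0],"angular":[0,0,0]}]'
python3 - <<'E'
from h import *
d=vision.snapshot("side");cv2.imwrite("pics/s8.png",cv2.resize(d["image"][130:380,160:480],(800,600)))
E
```

```text
t: 12.35
tcp_pos: [0.4973, -0.0011, 0.0626]
tool_rot: [0.86, 0.51, 0.0, 0.0]
force: [-0.1, 0.3, 0.7]
finger_gap: 0.172
gripper_force: 0.1
```

View pics/s8.png

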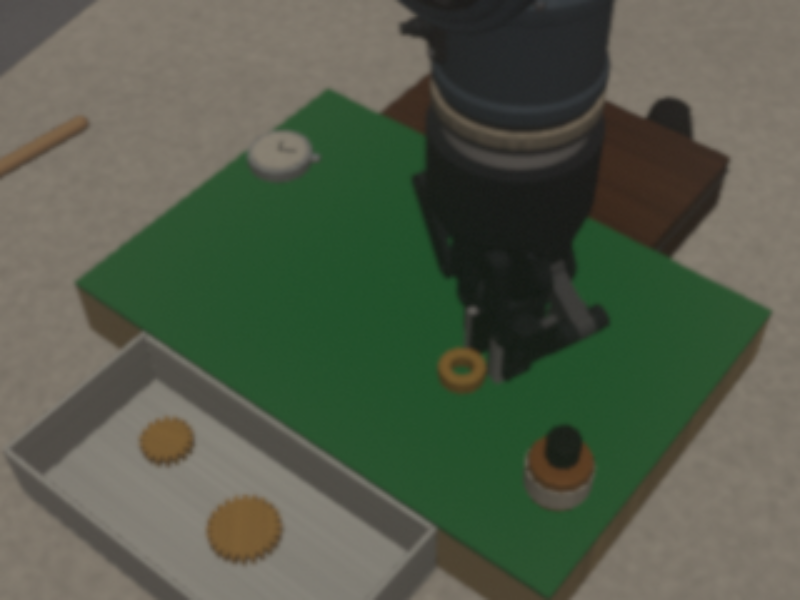

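Both gears lie in the tray at px (167,440) and (245,528), and the collar at (462,369) is cradled. Five more diagonal rows, then straight over the edge.

```bash
python3 -m crank '[{"dp":[0.096,0.175,0.03],"angular":[0,0,0]},{"dp":[0.096,0.175,0],"angular":[0,0,0]},{"dp":[0.096,0.175,0],"angular":[0,0,0]},{"dp":[0.096,0.175,0],"angular":[0,0,0]},{"dp":[0.096,0.175,0],"angular":[0,0,0]},{"dp":[0.04,0.2,0],"angular":[0,0,0]},{"dp":[0.04,0.2,0],"angular":[0,0,0]},{"dp":[0.04,0.2,0],"angular":[0,0,0]},{"dp":[0.04,0.2,0],"angular":[0,0,0]},{"dp":[0.04,0.2,0],"angular":[0,0,0]},{"dp":[0.04,0.2,0],"angular":[0,0,0]},{"dp":[0.04,0.2,0],"angular":[0,0,0]},{"dp":[0.04,0.2,0],"angular":[0,0,0]},{"dp":[0.04,0.2,0],"angular":[0,0,0]},{"dp":[0.04,0.2,0],"angular":[0,0,0]},{"dp":[0.04,0.2,0],"angular":[0,0,0]},{"dp":[0.04,0.2,0],"angular":[0,0,0]},{"dp":[0.04,0.2,0],"angular":[0,0,0]},{"dp":[0.04,0.2,0],"angular":[0,0,0]},{"dp":[0.04,0.2,0],"angular":[0,0,0]}]' && python3 -m crank '[{"dp":[0,0.1,0],"angular":[0,0,0]},{"dp":[0,0,0.6],"angular":[0,0,0]},{"dp":[0,0,1],"angular":[0,0,0]},{"dp":[0,0,1],"angular":[0,0,0]},{"dp":[0,0,1],"angular":[0,0,0]},{"dp":[0,-0.9,0.5],"angular":[0,0,0]},{"dp":[0,-0.9,0],"angular":[0,0,0]},{"dp":[0,-0.9,0],"angular":[0,0,0]},{"dp":[0,-0.9,0],"angular":[0,0,0]},{"dp":[0,-0.9,0],"angular":[0,0,0]},{"dp":[0,-0.9,0],"angular":[0,0,0]},{"dp":[0,0,0],"angular":[0,0,0]},{"dp":[0,0,0],"angular":[0,0,0]}]'
python3 - <<'E'
from h import *
d=vision.snapshot("side");cv2.imwrite("pics/s9.png",cv2.resize(d["image"][130:380,160:480],(800,600)))
E
```

```text
t: 14.4
tcp_pos: [0.5294, 0.115, 0.0635]
tool_rot: [0.86, 0.51, -0.0, -0.0]
force: [0.3, -0.2, -0.0]
finger_gap: 0.172
gripper_force: 0.0
t: 15.7
tcp_pos: [0.529, -0.0447, 0.1864]
tool_rot: [0.861, 0.509, -0.0, -0.0]
force: [0.2, 0.8, 0.4]
finger_gap: 0.168
gripper_force: 0.0
```

View pics/s9.png

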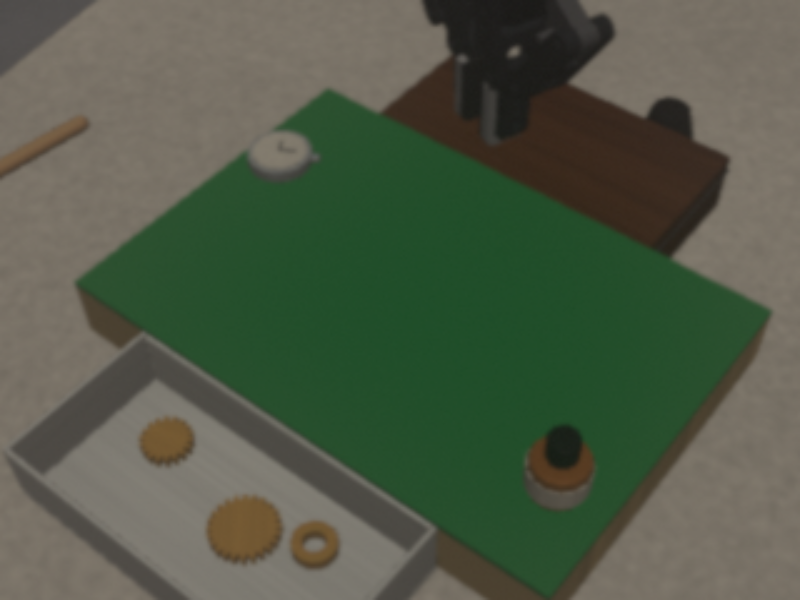

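All three parts are in the tray, at px (167,440), (245,528) and (315,543). The board is otherwise as it was, and the arm is clear.

```bash
python3 -c "
from station import order
print(order.sign_off())"
```

```text
the job is handed in; nothing more can be done
None
```

The big gear, small gear and collar are all in the tray; the watch, bottle and loupe look unmoved in the last picture, and the job is handed in at about 16 s, though the hand-in call did not report a verdict.

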